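# Latch the sprung lid of a bead case with its wing knob

## Robot

A 6-joint arm with a two-finger parallel gripper is mounted at the origin on the work surface. World frame = base frame: x ahead of the robot, y to its left, z up, the work surface at z = 0. Lengths are in mm, angles in rad, forces in N, time in s.
With the tool pointing down it reaches from about 275 to 825 mm from the base axis. Payload 4.9 kg.
Tool frame: the origin (TCP) lies midway between the tips of the shut fingers; the grasp point (between the pads) lies behind it (bot.grip_point_offset is the z of the grasp point in the tool frame, in mm); z points along the fingers, y is the line along which they close (so a half turn about z gives the same grasp; the last joint's range is limited). The gripper opens to 85 mm and grips with 20 to 120 N. Pads are 22 mm wide; open, the fingers measure 114 mm over their backs; the gripper's body (76 mm by 85 mm) begins 54 mm behind the grasp point. The pads swing forward as they close: fully open they stand 13 mm farther back than shut.
Start: joints at [-1.328, 0.326, -0.193, 1.052, 0, 1.437], TCP at [202.384, -511.429, 231.281] pointing down, gripper open.
Joint ranges: [-2.65, 2.65], [-0.97, 1.79], [-1.3, 1.35], [-1.93, 2.1], [-1.47, 1.37], [-3.14, 3.14]. Speed limits (rad/s): [2.57, 2.57, 3.14, 3.14, 3.14, 3.14].

## Interface

Orientations are given as a unit quaternion [w, x, y, z].
In Python, from bench import monitor, grab_frame, bot gives the robot as it stands.
- The arm moves only by the shell command python3 -m handwheel 'ROWS' [OPENING]. ROWS is JSON, a list of rows, each an object with "delta_pos": the shift along the tool's x, y, z in units of 0.03 m (1.0 is 0.03 m), a list of three; "turn": the turn, a rotation vector about the tool's x, y, z in units of pi rad (1.0 is pi rad), a list of three. In form: [{"delta_pos": [dx, dy, dz], "turn": [wx, wy, wz]}, ...]. A call has exactly 5 rows; each row shifts and turns the commanded pose from where the row before left it, along the tool's axes as they then stand; what a row does not reach is not made up. A row lasts 1/12 s, in which the tool goes at most 41.7 mm and 7.16 degrees, less where a joint would pass 70% of its speed; a pose out of reach is approached as far as the arm can. A call with a number of a shift or a turn outside -1 to 1 is refused whole. A call with a gripper value outside its range is refused whole. OPENING is the opening, from -1 (shut) to 1 (fully open), so that 0 is half open, set as the call begins (- or left out, the last holds). The fingers move at their own pace and stop on an object; the grip force is fixed at half the most. Time passes only in rows, so rows that do not move let the fingers close, or fill a call up. It gives the time, the measured TCP pose, the force, the opening and the grip force at its end, in the units of the state.
- monitor.get_obs(): the state, without advancing time (a new reading comes with each control period).
- grab_frame(name): name is "scene" or "top"; returns a dict with "image" (480x640x3 uint8, red, green, blue), "range_z" (480x640 float32, mm along the optical axis (not along the pixel's ray), 0 where there is no reading), "camera_matrix" (3x3 intrinsics, pixels), "cam_to_world" (4x4, takes a point from camera to world coordinates). Camera axes: x right, y up, looking along -z (the intrinsics and any distortion apply to the point x, -y, -z); pixel columns grow to the right and rows downward; lengths in mm; the calibration is good to about 2 mm. A picture is of the moment at which its call begins.
- bot.close_job(): hands the job in; it is judged then, once.
The state is a dict: "clock": time; "q": joint angles; "joint_velocities": joint speeds; "effort": joint torques, N m; "ee_pos": TCP position; "orientation": TCP orientation; "force": force on the tool from outside, world axes, zero at the start; "torque": the same for the moment, N m; "width": finger opening in mm; "grasp_force": force on a finger pad.
Only numpy, scipy, OpenCV 4.12 (cv2) and the standard library are available. Lean on these libraries where they do the work, as an engineer would, in place of code of your own. Each camera call takes 0.05 s, during which the arm holds its last target. There are 200 camera calls.

## Task

Shut the bead case: take the wing knob, bring the sprung lid down until you feel it sit fully home on its hidden stops, and while holding it there give the knob its quarter turn clockwise, so that the tongue under the lid swings behind the front edge and keeps the lid shut when you let go. Press and turn gently: the spring alone pushes back with about 7 N, so stop pressing once the stops are felt, and never force the lid or its tongue against the case with more than 20 N. Leave the other things on the table where they are.

Things in the scene. Friction and masses are not known exactly. Their poses are not given: they have to be found in the camera images.
- case: Bead case, a brown wooden box 240 x 240 x 92 mm fixed to the table. Origin: centre of its underside. Its -x side is the front (towards the robot, turned up to 0.5 rad), +z is up. A plywood lid is let into its top; the dark metal strip along the front of the opening, 24 mm wide, is the front edge behind (under) which the tongue must go.
- hinge_strip: Brass hinge strip, 200 mm long, with the lid and knob on it. Origin: middle of the lid's hinge axis at the rear of the case, 105 mm behind the case's centre and 90 mm above the table; same axes as the case, the hinge axis is y.
- lid (a joint): Lid angle (rad), positive open: the front rises. A hinge spring lifts it to about 0.2; at the knob it pushes back about 0.2 N per mm, 5 to 9 N at home. Home, where the lid meets two hard hidden stops, differs from case to case: anywhere from -0.07 to +0.025, to be felt only. Beyond it the force climbs steeply, several N per mm or more.
- lid_front (a point): Middle of the lid's front edge on its top face, 187 mm from the hinge axis and, at lid angle 0, 2 mm above it. The lid is 206 mm wide, 10 mm thick. The tongue passes under the case's front edge only while the lid is pressed to within 2 mm of home; otherwise it jams against that edge.
- knob (a joint): Knob angle (rad), 0 to 1.571 (end stop), growing clockwise seen from above. 0: wing along the case's y axis, tongue pointing to the case's -y. 1.571: wing pointing to the front edge, tongue behind it. It starts at 0 to 0.3 and stays where it is left (friction about 0.06 N m). The tongue reaches the front edge from about 0.5 on.
- wing (a point): Centre of the wing of the steel wing knob, the place to grip: an upright bar 62 mm long (its y), 11 mm thick (its x), 24 mm high, on a hub 26 mm across. z is the knob axis, square to the lid. It lies 22 mm above the lid's top face, 157 mm forward of the hinge axis, midway across. The end with a small raised mark (-y) is above the hidden tongue, 50 mm long, 14 mm wide.
- bead_jar: Bead jar, clear with a metal cap, 52 mm across, 75 mm high; a bystander. Origin: centre of its underside.
- dish: White dish with pearls, 80 mm across, 22 mm high; a bystander. Origin: centre of its underside.
- snips: Thread snips lying flat, about 97 mm long, 8 mm thick; a bystander. Origin: centre of its underside.
- glue: White glue bottle, 36 mm across, 85 mm high; a bystander. Origin: centre of its underside.
- fan_blank: White fan blank lying flat, 200 mm across with a short tab, 4 mm thick; a bystander. Origin: centre of its underside.
- wood_ring: Thin wooden ring lying flat, 150 mm across, 6 mm thick; a bystander. Origin: centre of its underside.
- gift_box: Small cardboard box, 75 x 75 x 90 mm; a bystander. Origin: centre of its underside.
- thimble: Steel thimble, 22 mm across, 24 mm high; a bystander. Origin: centre of its underside.

How it is judged (in metres and radians):
On the way, in this order (a step that is already met when the one before it is completed fails the run):
1. the lid is pressed home while the tongue is still clear of the front edge (value of joint lid below 0.055 rad and value of joint knob below 0.5 rad), for 0.1 s.
2. the knob is turned until the tongue lies behind the front edge, lid still down (value of joint knob above 1.3 rad and value of joint lid below 0.055 rad), for 0.2 s.
At the end, for the whole second after the job is handed in: With nothing touching it, the lid stays down (lid angle below 0.055 rad, at rest) and the knob is turned to at least 1.3 rad, so that the tongue behind the front edge holds the lid against its spring (all of step 2 and velocity of joint lid between -0.05 and 0.05 rad/s).
It fails at once if the lid or its tongue is forced against the stops or the front edge with more than 20 N (contact force between hinge_strip and case above 20 N).
It fails at once if another thing on the table is moved by more than 30 mm (distance of any of bead_jar, dish, snips, glue, fan_blank, wood_ring, gift_box, thimble from where it was at the start of the episode above 0.03 m).
It also fails if it takes over 64 s, if anything falls off the work surface, if the arm or the gripper's body presses on something with over 40 N, if the wrist force passes 120 N, or if a joint passes its speed limit or range.

## Working session

There is one attempt and no reset: what is moved stays moved. The work goes in short steps, Python scripts to look and compute and a shell command to move; the robot and the scene stay as the last step left them, time stands still between calls to the robot, and variables do not carry over. Pictures are saved under pics/ and viewed, at most 10 in all, crops included, and the job is handed in when it is done.

```bash
mkdir -p pics; ls
python3 - <<'E'
from bench import monitor, grab_frame, bot
import cv2,numpy as np
print(monitor.get_obs(), bot.grip_point_offset)
ims=[]
for n in("scene","top"):
    f=grab_frame(n); np.savez(f"{n}.npz",**f); cv2.imwrite(f"pics/{n}.png",f["image"][:,:,::-1]); print(f["camera_matrix"],f["cam_to_world"])
E
```

```text
pics
{'clock': 0.0, 'q': array([-1.32821073e+00,  3.26939175e-01, -1.93617127e-01,  1.05198442e+00,
       -7.83633691e-06,  1.43659408e+00]), 'joint_velocities': array([-0.00046023, -0.00136028, -0.00079986,  0.0013862 , -0.00021486,
       -0.00120003]), 'effort': array([ 6.14493365e-04, -4.43395078e+01,  2.62438595e+01,  1.53363298e-02,
       -1.02281217e-04,  7.63652480e-06]), 'ee_pos': array([ 202.22795377, -510.83397465,  230.49177526]), 'orientation': array([-8.70706271e-04,  9.82305917e-01,  1.87281406e-01, -5.11552051e-05]), 'force': array([-0.46895385,  0.26973669,  0.04137489]), 'torque': array([ 0.0498601 , -0.01393472,  0.03443289]), 'grasp_force': 0.0, 'width': 85.69968786683732} -18.700000000000003
[[491.11333935   0.         320.36813895]
 [  0.         491.11333935 248.94250522]
 [  0.           0.           1.        ]] [[-7.98753005e-01 -4.38827042e-01  4.11612031e-01  1.05336089e+03]
 [ 6.01550205e-01 -5.95488128e-01  5.32476516e-01  6.11760538e+02]
 [ 1.14449841e-02  6.72922519e-01  7.39624429e-01  9.78497537e+02]
 [ 0.00000000e+00  0.00000000e+00  0.00000000e+00  1.00000000e+00]]
[[612.98952138   0.         317.70865668]
 [  0.         612.98952138 237.06812777]
 [  0.           0.           1.        ]] [[-2.09525854e-03  9.87791449e-01 -1.55767977e-01  2.95392983e+02]
 [-9.99931348e-01 -3.86534693e-03 -1.10615929e-02 -3.27705616e+01]
 [-1.15286441e-02  1.55734106e-01  9.87731734e-01  1.57096788e+03]
 [ 0.00000000e+00  0.00000000e+00  0.00000000e+00  1.00000000e+00]]
```

View pics/top.png

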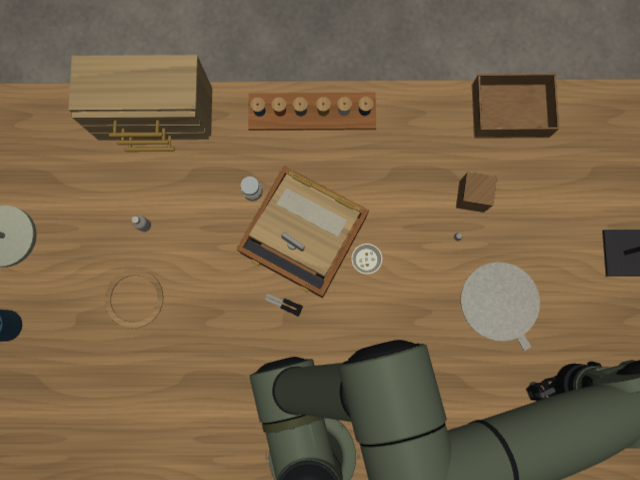

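View pics/scene.png

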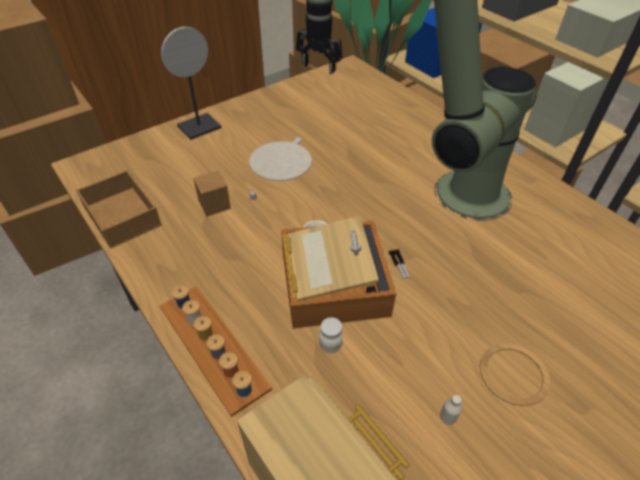

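The top view shows the case with corners near (285,168), (368,210), (323,295) and (238,248). The wing is at about (292,241), the dark front strip runs from (247,243) to (325,288), and the snips and dish sit close by. The scene view shows the same with the lid raised and the wing at (355,242). Next I'll measure the case yaw, the wing and the lid.

```bash
cat > h.py <<'E'
import numpy as np,cv2
def cloud(f):
    z=f["range_z"].astype(float);K=f["camera_matrix"];v,u=np.mgrid[:480,:640]
    P=np.stack([(u-K[0,2])/K[0,0]*z,-(v-K[1,2])/K[1,1]*z,-z,np.ones_like(z)],-1)
    return (P@f["cam_to_world"].T)[...,:3]
E
python3 - <<'E'
from h import *
for n,b in(("top",(225,380,155,305)),("scene",(270,405,205,330))):
    f=np.load(n+".npz");P=cloud(f);u0,u1,v0,v1=b
    z=P[...,2]; m=np.zeros(z.shape,bool); m[v0:v1,u0:u1]=True; m&=(z>60)&(z<200)&(f["range_z"]>0)
    if n=="top":
        c,_=cv2.findContours(m.astype(np.uint8),cv2.RETR_EXTERNAL,cv2.CHAIN_APPROX_NONE)
    im=f["image"].astype(int); 
    pts=P[m&(z>82)&(z<98)][:,:2].astype(np.float32); r=cv2.minAreaRect(pts); print(n,"rim rect",r,len(pts))
    q=P[m&(z>80)]; cx,cy=r[0]
    yaw=-0.51
    # lid plane by RANSAC-like: bright pixels
    sat=im.max(-1)-im.min(-1); 
    lid=m&(im[...,0]>150)&(z>95)
    A=P[lid]; 
    for _ in range(5):
        s=np.linalg.lstsq(np.c_[A[:,:2],np.ones(len(A))],A[:,2],rcond=None)[0]
        d=A[:,2]-np.c_[A[:,:2],np.ones(len(A))]@s; A=A[abs(d)<max(2,1.5*d.std())]
    print("plane",s,"tilt",np.hypot(s[0],s[1]),"dir",np.arctan2(-s[1],-s[0]),len(A),d.std())
    h=(z-(P[...,:2]@s[:2]+s[2]))
    w=m&(h>15)&(h<45)
    print("wing n",w.sum(),np.median(P[w],0),P[w].mean(0),P[w].min(0),P[w].max(0)); 
    print(cv2.minAreaRect(P[w][:,:2].astype(np.float32)))
f=np.load("top.npz"); cv2.imwrite("pics/c1.png",cv2.resize(f["image"][155:305,225:385,::-1],(800,750))[:600])
E
```

```text
top rim rect ((563.3566284179688, 50.54722595214844), (306.11419677734375, 241.0321044921875), 61.34748458862305) 3719
plane [-1.77157060e-01  9.81768802e-02  2.08220210e+02] tilt 0.20254215279978197 dir -0.5060466754289724 2180 1.1626688032255683
wing n 170 [507.20406758  41.07238883 154.54682014] [507.832563    41.85238096 153.11622038] [487.4630458   15.0684328  138.44862217] [528.98635376  70.04372036 162.55661573]
((506.5925598144531, 43.76712417602539), (60.70601272583008, 20.080244064331055), 57.38926315307617)
scene rim rect ((550.3392944335938, 20.885299682617188), (245.31016540527344, 241.167724609375), 61.5265007019043) 3085
plane [-1.77618429e-01  9.64333494e-02  2.09123003e+02] tilt 0.20210813285275178 dir -0.4973945332200045 3378 1.0499144469921584
wing n 127 [518.65467706  47.61539752 155.37694072] [516.97354919  45.76523343 153.52411715] [492.63698912  12.3931303  137.21320624] [534.20925579  69.43771167 161.73908271]
((513.3816528320312, 42.081172943115234), (64.39842987060547, 13.368317604064941), 55.80809783935547)
```

View pics/c1.png

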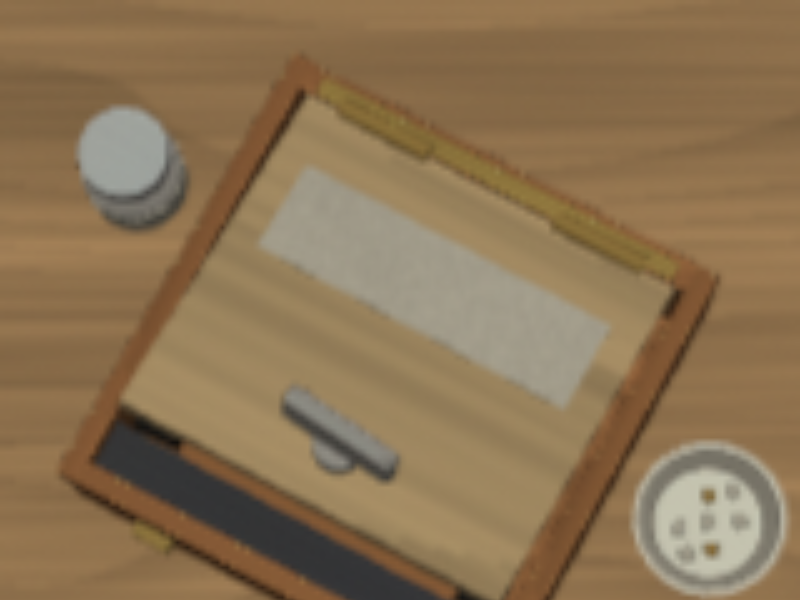

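Both views agree: case yaw is about -0.50, the centre is near (550,21), the lid is at 0.2 rad, the wing is near (511,43) with its top at about 157, and the knob is at about 0.09. I'll move above the knob at the current height first, then turn.

```bash
R='{"delta_pos":[0.655,-0.535,0],"turn":[0,0,0]}'; 
python3 -m handwheel '[{"delta_pos":[0.65,-0.53,0],"turn":[0,0,0]},{"delta_pos":[0.65,-0.53,0],"turn":[0,0,0]},{"delta_pos":[0.65,-0.53,0],"turn":[0,0,0]},{"delta_pos":[0.65,-0.53,0],"turn":[0,0,0]},{"delta_pos":[0.65,-0.53,0],"turn":[0,0,0]}]' 0
python3 -m handwheel '[{"delta_pos":[0.65,-0.53,0],"turn":[0,0,0]},{"delta_pos":[0.65,-0.53,0],"turn":[0,0,0]},{"delta_pos":[0.65,-0.53,0],"turn":[0,0,0]},{"delta_pos":[0.65,-0.53,0],"turn":[0,0,0]},{"delta_pos":[0.65,-0.53,0],"turn":[0,0,0]}]'
python3 -m handwheel '[{"delta_pos":[0.65,-0.53,0],"turn":[0,0,0]},{"delta_pos":[0.65,-0.53,0],"turn":[0,0,0]},{"delta_pos":[0.65,-0.53,0],"turn":[0,0,0]},{"delta_pos":[0.65,-0.53,0],"turn":[0,0,0]},{"delta_pos":[0.65,-0.53,0],"turn":[0,0,0]}]'
python3 -m handwheel '[{"delta_pos":[0.65,-0.53,0],"turn":[0,0,0]},{"delta_pos":[0.65,-0.53,0],"turn":[0,0,0]},{"delta_pos":[0.65,-0.53,0],"turn":[0,0,0]},{"delta_pos":[0.65,-0.53,0],"turn":[0,0,0]},{"delta_pos":[0.65,-0.53,0],"turn":[0,0,0]}]'
python3 -m handwheel '[{"delta_pos":[0.65,-0.53,0],"turn":[0,0,0]},{"delta_pos":[0.65,-0.53,0],"turn":[0,0,0]},{"delta_pos":[0.65,-0.53,0],"turn":[0,0,0]},{"delta_pos":[0.65,-0.53,0],"turn":[0,0,0]},{"delta_pos":[0.65,-0.53,0],"turn":[0,0,0]}]'
cat > rem.py <<'E'
# remaining motion from measured pose to grasp pose backed off by d along the lid normal
import sys,numpy as np
from scipy.spatial.transform import Rotation as R
from bench import monitor
def rem(yaw,hinge,th,knob,h,d,off=(0,0)):
    o=monitor.get_obs(); C=R.from_euler('z',yaw)
    L=C*R.from_euler('y',th)                       # lid frame: x rear, z normal (front rises)
    p=np.array(hinge)+L.apply([-157+off[0],off[1],2+h+d])
    # tool x = lid -y, tool y = lid -x, tool z = -normal, then cw by knob about tool z
    T=L*R.from_matrix(np.array([[0,-1,0],[-1,0,0],[0,0,-1.]]))*R.from_euler('z',knob)
    w,x,y,z=o["orientation"]; Q=R.from_quat([x,y,z,w])
    dp=Q.inv().apply(p-o["ee_pos"]); rv=(Q.inv()*T).as_rotvec()
    print("t",o["clock"],"target",p.round(1),"at",o["ee_pos"].round(1),"dp tool units",(dp/30).round(3),"turn units",(rv/np.pi).round(4),"F",o["force"].round(1),"w",round(o["width"],1),"q6",o["q"][5].round(2))
    return p
if __name__=="__main__":
    a=[float(v) for v in sys.argv[1:]]; rem(-0.50,(642.4,-29.4,90),*a)
E
python3 rem.py 0.2 0.09 12 60
python3 - <<'E'
from h import *
for n,b in(("top",(225,380,155,305)),("scene",(270,405,205,330))):
    f=np.load(n+".npz");P=cloud(f);u0,u1,v0,v1=b;m=np.zeros((480,640),bool);m[v0:v1,u0:u1]=True
    L=np.array([[.878*.98,-.479*.98,-.199],[.479,.878,0],[.878*.199,-.479*.199,.98]])
    q=(P-np.array([642.4,-29.4,90]))@L.T
    lid=m&(abs(q[...,0]+90)<60)&(abs(q[...,1])<80)&(abs(q[...,2])<10); print(n,"lid h",np.median(q[lid][:,2]))
    w=m&(q[...,2]>30)&(q[...,2]<45)&(abs(q[...,0]+157)<45)&(abs(q[...,1])<50)
    a=q[w]; print(len(a),"mid",a.mean(0),(a.min(0)+a.max(0))/2,cv2.minAreaRect(a[:,:2].astype(np.float32)))
    r=m&(abs(P[...,2]-92)<4); c=np.array([550.2,20.9]); k=(P[...,:2]-c)@np.array([[.878,.479],[-.479,.878]]).T
    k=k[r]; k=k[np.abs(k).max(-1)<135]; print("case ext",np.percentile(k,[.5,99.5],axis=0))
E
```

```text
clock: 0.52
ee_pos: [264.0, -400.3, 230.8]
orientation: [-0.0, 0.982, 0.187, -0.0]
force: [0.2, 0.1, -0.0]
width: 42.6
grasp_force: 0.0
clock: 0.93
ee_pos: [325.4, -290.5, 231.0]
orientation: [-0.0, 0.982, 0.187, -0.0]
force: [0.5, -0.1, -1.1]
width: 42.7
grasp_force: 0.0
clock: 1.35
ee_pos: [386.8, -180.7, 231.1]
orientation: [-0.0, 0.982, 0.187, -0.0]
force: [-0.5, -0.7, 0.3]
width: 42.5
grasp_force: 0.0
clock: 1.77
ee_pos: [448.2, -71.0, 231.0]
orientation: [-0.0, 0.982, 0.187, -0.0]
force: [0.2, -0.1, 1.6]
width: 42.6
grasp_force: 0.0
clock: 2.18
ee_pos: [509.6, 38.8, 230.9]
orientation: [-0.0, 0.982, 0.187, -0.0]
force: [-0.5, -1.0, 0.4]
width: 42.4
grasp_force: 0.0
t 2.1833 target [520.3  37.3 193.7] at [509.6  38.8 230.9] dp tool units [0.314 0.178 1.24 ] turn units [-0.032  -0.0779  0.8044] F [-0.5 -1.   0.4] w 42.4 q6 2.7
top lid h 1.143028705468677
117 mid [-160.59670693   -0.59515778   35.13674607] [-161.03165222   -1.04154251   35.8113243 ] ((-160.18943786621094, -1.2366580963134766), (60.45522689819336, 13.195771217346191), 82.78347778320312)
case ext [[-133.49448121 -133.35702779]
 [ 133.92111308  133.55404006]]
scene lid h 1.9639901319355428
102 mid [-155.98222377    1.89914114   35.54567886] [-1.56101558e+02  2.36800284e-02  3.58445919e+01] ((-156.2541046142578, 0.1546039581298828), (63.01338195800781, 10.97887897491455), 84.54334259033203)
case ext [[-131.29262953 -134.23888337]
 [ 133.39970478  133.67402835]]
```

```bash
python3 -m handwheel '[{"delta_pos":[0,0,0],"turn":[0,0,-0.0395]},{"delta_pos":[0,0,0],"turn":[0,0,-0.0395]},{"delta_pos":[0,0,0],"turn":[0,0,-0.0395]},{"delta_pos":[0,0,0],"turn":[0,0,-0.0395]},{"delta_pos":[0,0,0],"turn":[0,0,-0.0395]}]' >/dev/null
python3 -m handwheel '[{"delta_pos":[0,0,0],"turn":[0,0,-0.0395]},{"delta_pos":[0,0,0],"turn":[0,0,-0.0395]},{"delta_pos":[0,0,0],"turn":[0,0,-0.0395]},{"delta_pos":[0,0,0],"turn":[0,0,-0.0395]},{"delta_pos":[0,0,0],"turn":[0,0,-0.0395]}]' >/dev/null
python3 -m handwheel '[{"delta_pos":[0,0,0],"turn":[0,0,-0.0395]},{"delta_pos":[0,0,0],"turn":[0,0,-0.0395]},{"delta_pos":[0,0,0],"turn":[0,0,-0.0395]},{"delta_pos":[0,0,0],"turn":[0,0,-0.0395]},{"delta_pos":[0,0,0],"turn":[0,0,-0.0395]}]' >/dev/null
python3 -m handwheel '[{"delta_pos":[0,0,0],"turn":[0,0,-0.0395]},{"delta_pos":[0,0,0],"turn":[0,0,-0.0395]},{"delta_pos":[0,0,0],"turn":[0,0,-0.0395]},{"delta_pos":[0,0,0],"turn":[0,0,-0.0395]},{"delta_pos":[0,0,0],"turn":[0,0,-0.0395]}]' >/dev/null
python3 -m handwheel '[{"delta_pos":[0,0,0],"turn":[0,0,-0.0395]},{"delta_pos":[0,0,0],"turn":[0,0,-0.0395]},{"delta_pos":[0,0,0],"turn":[0,0,-0.0395]},{"delta_pos":[0,0,0],"turn":[0,0,-0.0395]},{"delta_pos":[0,0,0],"turn":[0,0,-0.0395]}]' >/dev/null
python3 -m handwheel '[{"delta_pos":[0,0,0],"turn":[0,0,-0.0395]},{"delta_pos":[0,0,0],"turn":[0,0,-0.0395]},{"delta_pos":[0,0,0],"turn":[0,0,-0.0395]},{"delta_pos":[0,0,0],"turn":[0,0,-0.0395]},{"delta_pos":[0,0,0],"turn":[0,0,-0.0395]}]'
python3 rem.py 0.2 0.11 12 40 -1 -0.5 2>/dev/null || python3 rem.py 0.2 0.11 12 40
```

```text
clock: 4.68
ee_pos: [509.0, 37.6, 230.8]
orientation: [-0.0, -0.464, 0.886, 0.0]
force: [-0.0, -0.2, -0.0]
width: 42.9
grasp_force: 0.0
t 4.6833 target [516.8  39.2 174.1] at [509.   37.6 230.8] dp tool units [-0.193 -0.182  1.891] turn units [-0.063   0.0067  0.001 ] F [-0.  -0.2 -0. ] w 42.9 q6 -1.04
```

```bash
python3 -m handwheel '[{"delta_pos":[-0.04,-0.04,0.2],"turn":[-0.0126,0.0013,0]},{"delta_pos":[-0.04,-0.04,0.2],"turn":[-0.0126,0.0013,0]},{"delta_pos":[-0.04,-0.04,0.2],"turn":[-0.0126,0.0013,0]},{"delta_pos":[-0.04,-0.04,0.2],"turn":[-0.0126,0.0013,0]},{"delta_pos":[-0.04,-0.04,0.2],"turn":[-0.0126,0.0013,0]}]'
python3 rem.py 0.2 0.11 12 25
python3 - <<'E'
from bench import grab_frame
import cv2,numpy as np
f=grab_frame("scene"); np.savez("s2.npz",**f); cv2.imwrite("pics/s2.png",cv2.resize(f["image"][150:330,240:480,::-1],(800,600)))
E
```

```text
clock: 5.1
ee_pos: [515.5, 40.2, 200.4]
orientation: [-0.055, -0.459, 0.883, 0.084]
force: [-0.6, 0.0, -0.5]
width: 42.7
grasp_force: 0.0
t 5.1 target [514.2  40.7 159.4] at [515.5  40.2 200.4] dp tool units [-0.014 -0.227  1.347] turn units [ 0.0005  0.0005 -0.0008] F [-0.6  0.  -0.5] w 42.7 q6 -1.08
```

View pics/s2.png

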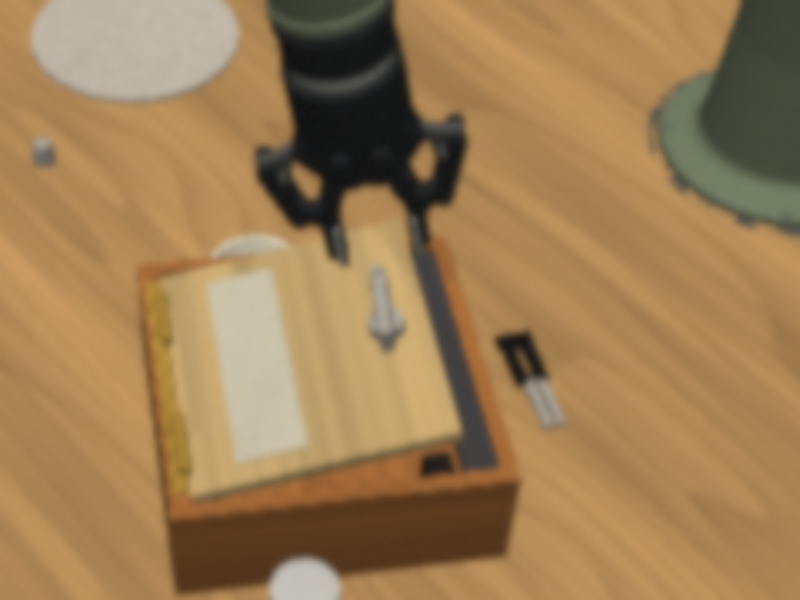

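The crop shows the fingers over the wing (crop (385,300)), one on each side and aligned with it. I'll descend along the knob axis.

```bash
python3 -m handwheel '[{"delta_pos":[0,-0.04,0.25],"turn":[0,0,0]},{"delta_pos":[0,-0.04,0.25],"turn":[0,0,0]},{"delta_pos":[0,-0.04,0.25],"turn":[0,0,0]},{"delta_pos":[0,-0.04,0.25],"turn":[0,0,0]},{"delta_pos":[-0.01,-0.04,0.25],"turn":[0,0,0]}]'
python3 -m handwheel '[{"delta_pos":[0,0,0.19],"turn":[0,0,0]},{"delta_pos":[0,0,0.19],"turn":[0,0,0]},{"delta_pos":[0,0,0.19],"turn":[0,0,0]},{"delta_pos":[0,0,0.19],"turn":[0,0,0]},{"delta_pos":[0,0,0.19],"turn":[0,0,0]}]'
python3 rem.py 0.2 0.11 12 0
python3 - <<'E'
from bench import grab_frame
import cv2,numpy as np
f=grab_frame("scene"); cv2.imwrite("pics/s3.png",cv2.resize(f["image"][180:300,280:440,::-1],(800,600)))
E
```

```text
clock: 5.57
ee_pos: [513.7, 40.9, 162.4]
orientation: [-0.054, -0.459, 0.883, 0.083]
force: [-0.2, -0.4, 0.7]
width: 42.8
grasp_force: 0.0
clock: 5.98
ee_pos: [509.2, 43.5, 134.6]
orientation: [-0.054, -0.459, 0.883, 0.083]
force: [0.6, 0.1, -0.7]
width: 42.6
grasp_force: 0.0
t 5.9833 target [509.8  43.  134.9] at [509.2  43.5 134.6] dp tool units [ 0.002 -0.022 -0.015] turn units [-0.0003  0.0007 -0.0008] F [ 0.6  0.1 -0.7] w 42.6 q6 -1.07
```

View pics/s3.png

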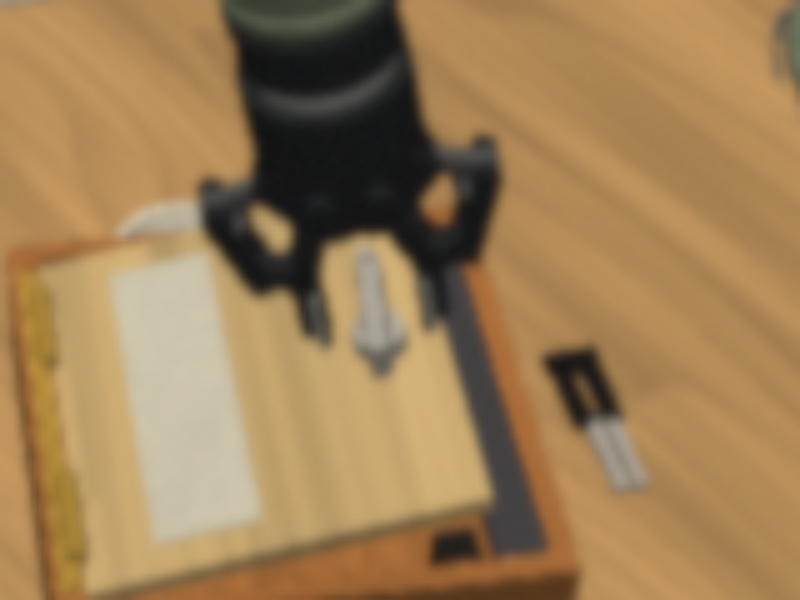

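The fingers now straddle the wing, which is centred at crop (370,300) with fingers at 315 and 435. I'll close in two steps.

```bash
python3 -m handwheel '[{"delta_pos":[0,0,0],"turn":[0,0,0]},{"delta_pos":[0,0,0],"turn":[0,0,0]},{"delta_pos":[0,0,0],"turn":[0,0,0]},{"delta_pos":[0,0,0],"turn":[0,0,0]},{"delta_pos":[0,0,0],"turn":[0,0,0]}]' -0.65
python3 -m handwheel '[{"delta_pos":[0,0,0],"turn":[0,0,0]},{"delta_pos":[0,0,0],"turn":[0,0,0]},{"delta_pos":[0,0,0],"turn":[0,0,0]},{"delta_pos":[0,0,0],"turn":[0,0,0]},{"delta_pos":[0,0,0],"turn":[0,0,0]}]' -1
python3 rem.py 0.2 0.11 12 0
```

```text
clock: 6.45
ee_pos: [509.6, 43.3, 135.3]
orientation: [-0.054, -0.459, 0.883, 0.083]
force: [0.4, 0.3, -0.0]
width: 15.0
grasp_force: 0.1
clock: 6.87
ee_pos: [509.4, 43.5, 135.1]
orientation: [-0.054, -0.459, 0.883, 0.083]
force: [0.3, -0.1, 0.6]
width: 9.6
grasp_force: 60.9
t 6.8667 target [509.8  43.  134.9] at [509.4  43.5 135.1] dp tool units [ 0.003 -0.02   0.001] turn units [-0.0003  0.0007 -0.0008] F [ 0.3 -0.1  0.6] w 9.6 q6 -1.07
```

```bash
python3 -m handwheel '[{"delta_pos":[0.001,0.008,0.105],"turn":[0.0063,-0.0007,0]},{"delta_pos":[0.001,0.008,0.105],"turn":[0.0063,-0.0007,0]},{"delta_pos":[0.001,0.008,0.105],"turn":[0.0063,-0.0007,0]},{"delta_pos":[0.001,0.008,0.105],"turn":[0.0063,-0.0007,0]},{"delta_pos":[0.001,0.008,0.105],"turn":[0.0063,-0.0007,0]}]'
python3 rem.py 0.1 0.11 12 0
python3 -m handwheel '[{"delta_pos":[0.001,0.008,0.105],"turn":[0.0063,-0.0007,0]},{"delta_pos":[0.001,0.008,0.105],"turn":[0.0063,-0.0007,0]},{"delta_pos":[0.001,0.008,0.105],"turn":[0.0063,-0.0007,0]},{"delta_pos":[0,0,0],"turn":[0,0,0]},{"delta_pos":[0,0,0],"turn":[0,0,0]}]'
python3 rem.py 0.04 0.11 12 0
```

```text
clock: 7.28
ee_pos: [506.1, 45.3, 119.9]
orientation: [-0.027, -0.46, 0.886, 0.041]
force: [-0.0, 0.7, 2.9]
width: 9.8
grasp_force: 61.3
t 7.2833 target [506.5  44.8 119.6] at [506.1  45.3 119.9] dp tool units [ 0.004 -0.021  0.007] turn units [-0.0005  0.0007 -0.0009] F [-0.   0.7  2.9] w 9.8 q6 -1.04
clock: 7.7
ee_pos: [504.8, 46.0, 110.9]
orientation: [-0.01, -0.461, 0.887, 0.017]
force: [-0.7, -0.5, 4.0]
width: 10.0
grasp_force: 61.4
t 7.7 target [505.2  45.5 110.3] at [504.8  46.  110.9] dp tool units [ 0.004 -0.019  0.02 ] turn units [-0.0001  0.0006 -0.0009] F [-0.7 -0.5  4. ] w 10.0 q6 -1.02
```

```bash
cat > ok.py <<'E'
import sys
from bench import monitor
o=monitor.get_obs(); print(o["clock"].__round__(2),o["ee_pos"].round(2),o["force"].round(2),o["torque"].round(2))
sys.exit(o["force"][2]>float(sys.argv[1]))
E
python3 -m handwheel '[{"delta_pos":[0,0.002,0.026],"turn":[0.0016,-0.0002,0]},{"delta_pos":[0,0.002,0.026],"turn":[0.0016,-0.0002,0]},{"delta_pos":[0,0,0],"turn":[0,0,0]},{"delta_pos":[0,0,0],"turn":[0,0,0]},{"delta_pos":[0,0,0],"turn":[0,0,0]}]' >/dev/null && python3 ok.py 7.5 &&
python3 -m handwheel '[{"delta_pos":[0,0.002,0.015],"turn":[0.0009,-0.0001,0]},{"delta_pos":[0,0.002,0.015],"turn":[0.0009,-0.0001,0]},{"delta_pos":[0,0,0],"turn":[0,0,0]},{"delta_pos":[0,0,0],"turn":[0,0,0]},{"delta_pos":[0,0,0],"turn":[0,0,0]}]' >/dev/null && python3 ok.py 7.5 &&
python3 -m handwheel '[{"delta_pos":[0,0.002,0.015],"turn":[0.0009,-0.0001,0]},{"delta_pos":[0,0.002,0.015],"turn":[0.0009,-0.0001,0]},{"delta_pos":[0,0,0],"turn":[0,0,0]},{"delta_pos":[0,0,0],"turn":[0,0,0]},{"delta_pos":[0,0,0],"turn":[0,0,0]}]' >/dev/null && python3 ok.py 7.5 &&
python3 -m handwheel '[{"delta_pos":[0,0.002,0.015],"turn":[0.0009,-0.0001,0]},{"delta_pos":[0,0.002,0.015],"turn":[0.0009,-0.0001,0]},{"delta_pos":[0,0,0],"turn":[0,0,0]},{"delta_pos":[0,0,0],"turn":[0,0,0]},{"delta_pos":[0,0,0],"turn":[0,0,0]}]' >/dev/null && python3 ok.py 7.5 &&
python3 -m handwheel '[{"delta_pos":[0,0.002,0.015],"turn":[0.0009,-0.0001,0]},{"delta_pos":[0,0.002,0.015],"turn":[0.0009,-0.0001,0]},{"delta_pos":[0,0,0],"turn":[0,0,0]},{"delta_pos":[0,0,0],"turn":[0,0,0]},{"delta_pos":[0,0,0],"turn":[0,0,0]}]' >/dev/null && python3 ok.py 7.5
```

```text
8.12 [504.64  46.09 108.83] [-0.51  1.26  5.68] [0.17 0.29 0.09]False
```

```bash
sed -i 's/sys.exit(\(.*\))$/sys.exit(int(\1))/' ok.py
python3 -m handwheel '[{"delta_pos":[0,0.002,0.015],"turn":[0.0009,-0.0001,0]},{"delta_pos":[0,0.002,0.015],"turn":[0.0009,-0.0001,0]},{"delta_pos":[0,0,0],"turn":[0,0,0]},{"delta_pos":[0,0,0],"turn":[0,0,0]},{"delta_pos":[0,0,0],"turn":[0,0,0]}]' >/dev/null && python3 ok.py 8 &&
python3 -m handwheel '[{"delta_pos":[0,0.002,0.015],"turn":[0.0009,-0.0001,0]},{"delta_pos":[0,0.002,0.015],"turn":[0.0009,-0.0001,0]},{"delta_pos":[0,0,0],"turn":[0,0,0]},{"delta_pos":[0,0,0],"turn":[0,0,0]},{"delta_pos":[0,0,0],"turn":[0,0,0]}]' >/dev/null && python3 ok.py 8 &&
python3 -m handwheel '[{"delta_pos":[0,0.002,0.015],"turn":[0.0009,-0.0001,0]},{"delta_pos":[0,0.002,0.015],"turn":[0.0009,-0.0001,0]},{"delta_pos":[0,0,0],"turn":[0,0,0]},{"delta_pos":[0,0,0],"turn":[0,0,0]},{"delta_pos":[0,0,0],"turn":[0,0,0]}]' >/dev/null && python3 ok.py 8 &&
python3 -m handwheel '[{"delta_pos":[0,0.002,0.015],"turn":[0.0009,-0.0001,0]},{"delta_pos":[0,0.002,0.015],"turn":[0.0009,-0.0001,0]},{"delta_pos":[0,0,0],"turn":[0,0,0]},{"delta_pos":[0,0,0],"turn":[0,0,0]},{"delta_pos":[0,0,0],"turn":[0,0,0]}]' >/dev/null && python3 ok.py 8 &&
python3 -m handwheel '[{"delta_pos":[0,0.002,0.015],"turn":[0.0009,-0.0001,0]},{"delta_pos":[0,0.002,0.015],"turn":[0.0009,-0.0001,0]},{"delta_pos":[0,0,0],"turn":[0,0,0]},{"delta_pos":[0,0,0],"turn":[0,0,0]},{"delta_pos":[0,0,0],"turn":[0,0,0]}]' >/dev/null && python3 ok.py 8
```

```text
8.53 [504.51  46.15 107.92] [-1.5   0.87  4.45] [0.18 0.28 0.07]
8.95 [504.43  46.2  107.06] [-2.01  1.51  6.  ] [0.16 0.27 0.07]
9.37 [504.36  46.24 106.16] [-1.32  0.47  5.17] [0.13 0.32 0.06]
9.78 [504.3   46.25 105.29] [-1.55  0.69  5.12] [0.17 0.33 0.09]
10.2 [504.23  46.31 104.41] [-1.52  0.4   5.41] [0.15 0.28 0.08]
```

```bash
python3 -m handwheel '[{"delta_pos":[0,0.002,0.015],"turn":[0.0009,-0.0001,0]},{"delta_pos":[0,0.002,0.015],"turn":[0.0009,-0.0001,0]},{"delta_pos":[0,0,0],"turn":[0,0,0]},{"delta_pos":[0,0,0],"turn":[0,0,0]},{"delta_pos":[0,0,0],"turn":[0,0,0]}]' >/dev/null && python3 ok.py 8 &&
python3 -m handwheel '[{"delta_pos":[0,0.002,0.015],"turn":[0.0009,-0.0001,0]},{"delta_pos":[0,0.002,0.015],"turn":[0.0009,-0.0001,0]},{"delta_pos":[0,0,0],"turn":[0,0,0]},{"delta_pos":[0,0,0],"turn":[0,0,0]},{"delta_pos":[0,0,0],"turn":[0,0,0]}]' >/dev/null && python3 ok.py 8 &&
python3 -m handwheel '[{"delta_pos":[0,0.002,0.015],"turn":[0.0009,-0.0001,0]},{"delta_pos":[0,0.002,0.015],"turn":[0.0009,-0.0001,0]},{"delta_pos":[0,0,0],"turn":[0,0,0]},{"delta_pos":[0,0,0],"turn":[0,0,0]},{"delta_pos":[0,0,0],"turn":[0,0,0]}]' >/dev/null && python3 ok.py 8 &&
python3 -m handwheel '[{"delta_pos":[0,0.002,0.015],"turn":[0.0009,-0.0001,0]},{"delta_pos":[0,0.002,0.015],"turn":[0.0009,-0.0001,0]},{"delta_pos":[0,0,0],"turn":[0,0,0]},{"delta_pos":[0,0,0],"turn":[0,0,0]},{"delta_pos":[0,0,0],"turn":[0,0,0]}]' >/dev/null && python3 ok.py 8 &&
python3 -m handwheel '[{"delta_pos":[0,0.002,0.015],"turn":[0.0009,-0.0001,0]},{"delta_pos":[0,0.002,0.015],"turn":[0.0009,-0.0001,0]},{"delta_pos":[0,0,0],"turn":[0,0,0]},{"delta_pos":[0,0,0],"turn":[0,0,0]},{"delta_pos":[0,0,0],"turn":[0,0,0]}]' >/dev/null && python3 ok.py 8
```

```text
10.62 [504.14  46.35 103.52] [-1.15  0.09  4.53] [0.08 0.36 0.09]
11.03 [504.08  46.38 102.65] [-1.02  0.35  5.12] [0.06 0.28 0.01]
11.45 [504.03  46.42 101.77] [-1.26 -0.12  5.87] [0.14 0.31 0.04]
11.87 [503.98  46.45 100.88] [-1.19  0.4   5.46] [0.09 0.33 0.06]
12.28 [503.99  46.47 100.61] [-3.2  -0.71 11.78] [0.08 0.78 0.02]
```

The stop is felt at z≈100.6: force rose from 5.5 to 11.8 N and the tool stopped following. I'll back off slightly and start the turn.

```bash
python3 -m handwheel '[{"delta_pos":[0,0,-0.012],"turn":[0,0,0]},{"delta_pos":[0,0,0],"turn":[0,0,0]},{"delta_pos":[0,0,0],"turn":[0,0,0]},{"delta_pos":[0,0,0],"turn":[0,0,0]},{"delta_pos":[0,0,0],"turn":[0,0,0]}]' >/dev/null && python3 ok.py 11 &&
python3 -m handwheel '[{"delta_pos":[0,0,0],"turn":[0,0,0.01]},{"delta_pos":[0,0,0],"turn":[0,0,0.01]},{"delta_pos":[0,0,0],"turn":[0,0,0.01]},{"delta_pos":[0,0,0],"turn":[0,0,0.01]},{"delta_pos":[0,0,0],"turn":[0,0,0.01]}]' >/dev/null && python3 ok.py 13; python3 rem.py -0.022 0.27 12 0
```

```text
12.7 [503.98  46.47 100.65] [-1.4   0.29  8.82] [0.04 0.53 0.06]
13.12 [503.95  46.47 100.63] [-1.72 -0.79  7.94] [0.06 0.48 0.02]
t 13.1167 target [504.4  46.  100.5] at [504.   46.5 100.6] dp tool units [ 0.001 -0.021  0.003] turn units [-0.0017  0.001  -0.0006] F [-1.7 -0.8  7.9] w 9.3 q6 -0.85
```

Force is 8 to 9 N with small lateral load, so I'll continue the turn in checked steps.

```bash
python3 -m handwheel '[{"delta_pos":[0,0,0],"turn":[0,0,0.016]},{"delta_pos":[0,0,0],"turn":[0,0,0.016]},{"delta_pos":[0,0,0],"turn":[0,0,0.016]},{"delta_pos":[0,0,0],"turn":[0,0,0.016]},{"delta_pos":[0,0,0],"turn":[0,0,0.016]}]' >/dev/null && python3 ok.py 12 &&
python3 -m handwheel '[{"delta_pos":[0,0,0],"turn":[0,0,0.01]},{"delta_pos":[0,0,0],"turn":[0,0,0.01]},{"delta_pos":[0,0,0],"turn":[0,0,0.01]},{"delta_pos":[0,0,0],"turn":[0,0,0.01]},{"delta_pos":[0,0,0],"turn":[0,0,0.01]}]' >/dev/null && python3 ok.py 12; python3 rem.py -0.022 0.68 12 0
```

```text
13.53 [503.98  46.42 100.65] [-2.4  -0.53  8.81] [-0.02  0.51  0.08]
13.95 [503.98  46.38 100.65] [-2.21  1.38  8.38] [-0.04  0.55  0.04]
t 13.95 target [504.4  46.  100.5] at [504.   46.4 100.7] dp tool units [-0.008 -0.017  0.004] turn units [-0.0013  0.0016 -0.0001] F [-2.2  1.4  8.4] w 9.9 q6 -0.44
```

```bash
python3 -m handwheel '[{"delta_pos":[0,0,0],"turn":[0,0,0.016]},{"delta_pos":[0,0,0],"turn":[0,0,0.016]},{"delta_pos":[0,0,0],"turn":[0,0,0.016]},{"delta_pos":[0,0,0],"turn":[0,0,0.016]},{"delta_pos":[0,0,0],"turn":[0,0,0.016]}]' >/dev/null && python3 ok.py 12 &&
python3 -m handwheel '[{"delta_pos":[0,0,0],"turn":[0,0,0.016]},{"delta_pos":[0,0,0],"turn":[0,0,0.016]},{"delta_pos":[0,0,0],"turn":[0,0,0.016]},{"delta_pos":[0,0,0],"turn":[0,0,0.016]},{"delta_pos":[0,0,0],"turn":[0,0,0.016]}]' >/dev/null && python3 ok.py 12 &&
python3 -m handwheel '[{"delta_pos":[0,0,0],"turn":[0,0,0.016]},{"delta_pos":[0,0,0],"turn":[0,0,0.016]},{"delta_pos":[0,0,0],"turn":[0,0,0.016]},{"delta_pos":[0,0,0],"turn":[0,0,0.016]},{"delta_pos":[0,0,0],"turn":[0,0,0]}]' >/dev/null && python3 ok.py 12; python3 rem.py -0.022 1.4 12 0
```

```text
14.37 [503.98  46.36 100.66] [-2.15 -0.98  9.26] [-0.07  0.57  0.06]
14.78 [503.96  46.32 100.65] [-2.84 -1.1   8.83] [-0.11  0.56  0.01]
15.2 [503.93  46.29 100.63] [-1.78  0.39  9.14] [-0.1   0.56 -0.05]
t 15.2 target [504.4  46.  100.5] at [503.9  46.3 100.6] dp tool units [-0.017 -0.004  0.003] turn units [-0.     0.002  0.005] F [-1.8  0.4  9.1] w 9.6 q6 0.27
```

```bash
python3 -m handwheel '[{"delta_pos":[0,0,0],"turn":[0,0,0.009]},{"delta_pos":[0,0,0],"turn":[0,0,0.009]},{"delta_pos":[0,0,0],"turn":[0,0,0.009]},{"delta_pos":[0,0,0],"turn":[0,0,0]},{"delta_pos":[0,0,0],"turn":[0,0,0]}]' >/dev/null && python3 ok.py 12 &&
python3 -m handwheel '[{"delta_pos":[0,0,-0.006],"turn":[0,0,0]},{"delta_pos":[0,0,-0.006],"turn":[0,0,0]},{"delta_pos":[0,0,-0.006],"turn":[0,0,0]},{"delta_pos":[0,0,0],"turn":[0,0,0]},{"delta_pos":[0,0,0],"turn":[0,0,0]}]' >/dev/null && python3 ok.py 12; python3 rem.py -0.022 1.47 12 0
```

```text
15.62 [503.92  46.28 100.63] [-1.99  0.09  9.29] [-0.11  0.61 -0.11]
16.03 [503.96  46.28 100.85] [-0.28 -0.98  5.01] [-0.01  0.38 -0.09]
t 16.0333 target [504.4  46.  100.5] at [504.   46.3 100.8] dp tool units [-0.016 -0.003  0.011] turn units [0.0001 0.002  0.0008] F [-0.3 -1.   5. ] w 10.2 q6 0.35
```

```bash
python3 -m handwheel '[{"delta_pos":[0,0,0],"turn":[0,0,0]},{"delta_pos":[0,0,0],"turn":[0,0,0]},{"delta_pos":[0,0,0],"turn":[0,0,0]},{"delta_pos":[0,0,0],"turn":[0,0,0]},{"delta_pos":[0,0,0],"turn":[0,0,0]}]' 0; python3 ok.py 12 
python3 -m handwheel '[{"delta_pos":[0,0,-0.3],"turn":[0,0,0]},{"delta_pos":[0,0,-0.5],"turn":[0,0,0]},{"delta_pos":[0,0,-0.9],"turn":[0,0,0]},{"delta_pos":[0,0,-0.9],"turn":[0,0,0]},{"delta_pos":[0,0,-0.9],"turn":[0,0,0]}]'
python3 -m handwheel '[{"delta_pos":[0,0,-0.9],"turn":[0,0,0]},{"delta_pos":[0,0.9,-0.9],"turn":[0,0,0]},{"delta_pos":[0,0.9,-0.5],"turn":[0,0,0]},{"delta_pos":[0,0.9,0],"turn":[0,0,0]},{"delta_pos":[0,0.9,0],"turn":[0,0,0]}]'
python3 - <<'E'
from bench import grab_frame
from h import *
for n,b in(("top",(225,380,155,305)),("scene",(270,405,205,330))):
    f=grab_frame(n);P=cloud(f);u0,u1,v0,v1=b
    L=np.array([[.878,-.479,0],[.479,.878,0],[0,0,1]]);q=(P-np.array([642.4,-29.4,90]))@L.T
    m=np.zeros((480,640),bool);m[v0:v1,u0:u1]=True
    a=q[m&(abs(q[...,0]+90)<35)&(abs(q[...,1])<80)&(abs(q[...,2])<50)];print(n,"lid slope",np.polyfit(a[:,0],a[:,2],1))
    w=q[m&(q[...,2]>20)&(q[...,2]<50)&(abs(q[...,0]+157)<45)&(abs(q[...,1])<45)]; print(len(w),cv2.minAreaRect(w[:,:2].astype(np.float32)))
    cv2.imwrite(f"pics/e_{n}.png",f["image"][:,:,::-1])
E
```

```text
clock: 16.45
ee_pos: [503.2, 46.6, 100.2]
orientation: [0.013, 0.197, 0.98, -0.003]
force: [0.1, 0.2, 0.5]
width: 42.5
grasp_force: 0.0
16.45 [503.21  46.62 100.2 ] [0.12 0.18 0.45] [0.01 0.02 0.04]
clock: 16.87
ee_pos: [500.5, 48.0, 207.1]
orientation: [0.013, 0.197, 0.98, -0.003]
force: [0.5, 0.4, 0.2]
width: 42.1
grasp_force: 0.0
clock: 17.28
ee_pos: [542.0, 149.5, 276.9]
orientation: [0.015, 0.197, 0.98, -0.003]
force: [0.4, -0.3, -1.4]
width: 42.9
grasp_force: 0.0
top lid slope [0.02401552 3.01972257]
126 ((-159.94671630859375, -0.7025032043457031), (61.86658477783203, 11.08270263671875), 5.7419304847717285)
scene lid slope [0.02516851 3.18433546]
175 ((-156.4281768798828, -0.4518718719482422), (63.31372833251953, 15.562028884887695), 5.94473123550415)
```

View pics/e_scene.png

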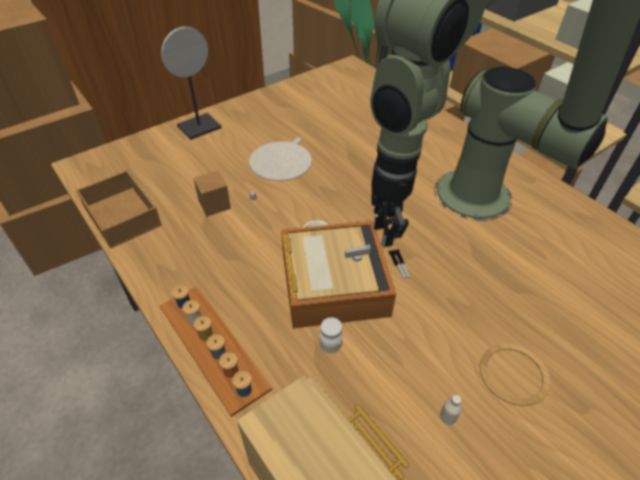

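The lid stays down at about -0.024 rad with nothing touching it. The wing at (357,252) points to the front, with the knob at about 1.47 rad, and the other things look unmoved.

```bash
python3 -c "
from bench import bot
print(bot.close_job())"
```

```text
the job is handed in; nothing more can be done
None
```

The bead case is shut and the job is handed in: the lid was pressed to its stops (wrist force peaked at about 12 N), the knob was turned to about 1.47 rad, and the tongue holds the lid down at about -0.024 rad after release; the judge's verdict was not shown.

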